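# Snap the driver-bit bar back between the spring clips of its case

## Robot

A 6-joint arm with a two-finger parallel gripper is mounted at the origin on the work surface. World frame = base frame: x ahead of the robot, y to its left, z up, the work surface at z = 0. Lengths are in m, angles in degrees, forces in N, time in s.
With the tool pointing down it reaches from about 0.3 to 0.75 m from the base axis. Payload 8.5 kg.
Tool frame: the origin (TCP) lies between the finger pads; the fingertips stand env.finger_overhang ahead of it and the grasp point (between the pads) lies 2 mm behind it (env.finger_overhang is the distance from the TCP to the fingertips, in m); z points along the fingers, y is the line along which they close (so a half turn about z gives the same grasp; the last joint's range is limited). The gripper opens to 85 mm and grips with 20 to 120 N. Pads are 22 mm wide; open, the fingers measure 114 mm over their backs; the gripper's body (76 mm by 85 mm) begins 54 mm behind the grasp point. The pads swing forward as they close: fully open they stand 13 mm farther back than shut.
Start: joints at [-78.111, 21.807, 74.336, -0, 83.858, -12.336], TCP at [0.226, -0.502, 0.248] pointing down, gripper open.
Joint ranges: [-178.18, 178.18], [-50.72, 133.34], [12.68, 142.11], [-81.47, 261.47], [9.98, 163.14], [-165.26, 165.26]. Speed limits (degrees/s): [136.94, 136.94, 180, 180, 180, 180].

## Interface

Orientations are given as a 3x3 rotation matrix whose columns are the frame's x, y, z axes.
In Python, from rig import env gives the robot as it stands. The module is installed in compiled form; this text tells all that it offers.
- The arm moves only by the tool jog_arm, never from a script. Its arguments are lists of equal length, an entry for each row: "hand": the finger opening in m, from 0 to 0.0854; "travel": the shift along the world's x, y, z in m, a list of three; "yaw": the turn about the world's z in rad. A call has exactly 5 rows; each row shifts and turns the commanded pose from where the row before left it; what a row does not reach is not made up. A row lasts 1/8 s, in which the tool goes at most 62.5 mm and 10.7 degrees, less where a joint would pass 70% of its speed; a pose out of reach is approached as far as the arm can. A call is refused whole if a number of a shift passes 0.0625 or a number of a turn 0.188, either way. A call with a gripper value outside its range is refused whole. The fingers move at their own pace and stop on an object; "grip_force" is the grip in N (left out, the last holds). Time passes only in rows, so rows that do not move let the fingers close, or fill a call up. It gives the time, the measured TCP pose, the force, the opening and the grip force at its end, in the units of the state.
- env.observe(): the state, without advancing time (a new reading comes with each control period).
- env.get_image(name): name is "scene" or "top" or "wrist"; returns the picture (420x560x3 uint8, red, green, blue); there is no depth.
- env.calibration(name): a dict with "fx", "fy", "cx", "cy" (pixels), "position" and "rotation" of the camera in the world; the wrist camera has in their place "hand_eye" (4x4, takes a point from camera to tool coordinates, whose origin is the TCP and whose axes are the flange's). Camera axes: x right, y down, z forward; pixel columns grow to the right and rows downward; lengths in m; the calibration is good to about 2 mm. The wrist camera is an equidistant fisheye: a pixel r from the principal point sees the ray r / f radians off the axis. A picture is of the moment at which its call begins: read the wrist's pose just before it. calibration takes no time and is no camera call.
- env.close_job(): hands the job in; it is judged then, once.
The state is a dict: "time_s": time; "q": joint angles; "qvel": joint speeds; "joint_efforts": joint torques, N m; "position": TCP position; "tool_rot": TCP orientation; "ft_force": force on the tool from outside, world axes, zero at the start; "wrist_torque": the same for the moment, N m; "grip_width": finger opening in m; "gripper_force": force on a finger pad.
Only numpy, scipy, OpenCV 4.12 (cv2) and the standard library are available. Lean on these libraries where they do the work, as an engineer would, in place of code of your own. Each camera call takes 0.05 s, during which the arm holds its last target. There are 200 camera calls.

## Task

Pick up the short driver-bit bar by its finger block and put it back in the open bit case: press it down gently between the two spring clips until both ends snap in and it sits level, fully home on its seat, then let go. Do not force it once it is home (the case takes no more than 35 N), and leave the longer bar and the other things on the bench where they are.

Things in the scene. Friction and masses are not known exactly. Their poses are not given: they have to be found in the camera images.
- bar_mid (a point): Centre, 28 mm above the underside, of the short driver-bit bar to refit: black plastic, 120 mm long over its end edges (own y), 20 wide (own x), 35 high. A finger block amid it, 30 mm long, 20 wide, flush with the bar's sides, rises to 57 mm: grip it across the 20 mm from above. Three steel bits, up to 51 mm high, stand either side of it from 21 mm off the middle. Own z up.
- bar: The same short bar, about 0.1 kg; origin at the centre of its flat underside. Each end comes to an edge 29.5 mm above the underside: below it a lead-in slopes back 7 mm over 28 mm of height, above it is a short catch for the clip. Either end may go to either clip.
- bitcase: Open grey bit case, fixed: tray 116 mm (own x) by 210 (own y), rim 19 mm high, empty lid flat on its +x side. Origin: tray's middle, at bench level, z up. Over it an aluminium saddle with the bar's rigid seat along own y. A screw sets the saddle's height: the seat is 18 to 32 mm above the bench and NOT given, so feel for it. Four pins 23 mm high above the seat leave 2.5 mm each side of the bar.
- clip_left (a joint): Spread of the steel spring clip at the case's +y end, m: 0 at rest, 0.0045 as the bar's edge passes, under 0.001 with the bar home. Its round nose (2 mm radius, 32 mm above the seat) points inwards; the two noses are 111 mm apart. The lowered bar meets them with its underside about 19 mm above the seat.
- clip_right (a joint): The same at the case's -y end. Pushing the bar down spreads both clips; the resistance grows to 6 to 14 N, then, some 3 mm above the seat, the noses snap over the bar's edges and it vanishes: the clips now pull the bar down. Follow those 3 mm until it is felt to stand hard on the seat. Case and clips must not get more than 35 N.
- longbar_mid (a point): Centre (28 mm above the underside) of the other bit bar, of the same kind but 156 mm long with four bits on each side: too long for this case. Leave it alone.
- glue_mid (a point): Middle of a white glue bottle, 56 mm across, 150 mm high. A bystander.
- offcut_mid (a point): Middle of a pine offcut, 45 x 90 x 28 mm. A bystander.
- chisel_mid (a point): Middle of a wooden-handled screwdriver, 200 mm long along its x, 26 mm thick. A bystander.
- mallet_mid (a point): Point on the handle of a wooden joiner's mallet, about 320 mm long along its x, head 75 x 120 x 55 mm at its +x end. A bystander.
- tape_mid (a point): Middle of a tape measure case, 70 x 40 x 65 mm. A bystander.
- tin_mid (a point): Middle of a small steel bowl, 80 mm across, 35 mm high. A bystander.
Mind the look-alikes: they are no part of the job. Leave any orange or yellow look-alike of the bar alone.

How it is judged (in metres and radians):
On the way:
1. the short bar has been lifted clear of the bench (height (world z) of bar_mid above 0.07 m), for 0.1 s.
At the end, for the whole second after the job is handed in: Both clips snapped over the short bar's ends (each under 1.3 mm spread) and the bar down in the case (mid point under 60.2 mm above the bench), within 4 mm across and 3 mm along of the case's middle, within 0.08 rad of its direction, level within 0.04 rad, let go and at rest (x of bar_mid in the frame of bitcase between -0.004 and 0.004 m and y of bar_mid in the frame of bitcase between -0.003 and 0.003 m and z of bar_mid in the frame of bitcase below 0.0602 m and value of joint each of clip_left, clip_right below 0.0013 m and angle between the y axis of bar_mid and the y axis of bitcase, either way round below 0.08 rad and angle between bar_mid's own z axis and vertical below 0.04 rad and linear speed of bar below 0.01 m/s); the robot touches nothing.
It fails at once if the bar was pressed or knocked against the case, its seat or its clips with more than 35 N (contact force between bar and bitcase above 35 N).
It fails at once if the gripper pushed on the case or its clips with more than 35 N (contact force between the arm and bitcase above 35 N).
It fails at once if the longer bar or another thing on the bench was moved (more than 30 mm) (distance of any of longbar_mid, glue_mid, offcut_mid, chisel_mid, mallet_mid, tape_mid, tin_mid from where it was at the start of the episode above 0.03 m).
It also fails if it takes over 69 s, if anything falls off the work surface, if the arm or the gripper's body presses on something with over 40 N, if the wrist force passes 120 N, or if a joint passes its speed limit or range.

## Working session

There is one attempt and no reset: what is moved stays moved. The work goes in short steps, Python scripts to look and compute and a tool call to move; the robot and the scene stay as the last step left them, time stands still between calls to the robot, and variables do not carry over. Pictures are saved under pics/ and viewed, at most 10 in all, crops included, and the job is handed in when it is done.

Besides the shell and the picture viewer there is one more tool, called after ">>>" by a JSON object that holds its "method" and its "body". jog_arm: Moves the arm, as the interface text tells. Its arguments: {"type":"object","properties":{"hand":{"type":"array"},"travel":{"type":"array"},"yaw":{"type":"array"},"grip_force":{"type":"number"}},"required":["hand","travel","yaw"]}

```bash
mkdir -p pics
cat > h.py <<'E'
from rig import env
import numpy as np, cv2
def ray(name,u,v):
    c=env.calibration(name)
    R=np.array(c["rotation"]);d=R@np.array([(u-c["cx"])/c["fx"],(v-c["cy"])/c["fy"],1])
    return np.array(c["position"]),d
def onz(name,u,v,z):
    p,d=ray(name,u,v); return p+d*(z-p[2])/d[2]
def px(name,P):
    c=env.calibration(name); q=np.array(c["rotation"]).T@(np.array(P)-c["position"])
    return c["cx"]+c["fx"]*q[0]/q[2], c["cy"]+c["fy"]*q[1]/q[2]
def snap(name,f):
    im=env.get_image(name); cv2.imwrite(f,im[:,:,::-1]); return im
E
python3 - <<'E'
from h import *
snap("top","pics/top.png");snap("scene","pics/scene.png")
print(env.calibration("top"),env.calibration("wrist"),env.finger_overhang)
o=env.observe();print(o["time_s"],o["position"],o["tool_rot"],o["ft_force"])
E
```

```text
{'fx': 532.4688641172004, 'fy': 532.4688641172004, 'cx': 288.17965704490337, 'cy': 212.11341880780432, 'position': array([0.25643665, 0.03430573, 1.4782686 ]), 'rotation': array([[-0.01328462, -0.99023501,  0.13877374],
       [-0.99990602,  0.0136262 ,  0.00151159],
       [-0.00338779, -0.13874062, -0.99032296]])} {'fx': 325.19226210127806, 'fy': 325.19226210127806, 'cx': 275.7480492612066, 'cy': 207.5245279222872, 'hand_eye': array([[-4.22175327e-06, -9.45397502e-01, -3.25919564e-01,
         8.40477474e-02],
       [ 9.99999929e-01,  1.18386497e-04, -3.56358024e-04,
         9.98703726e-04],
       [ 3.75484462e-04, -3.25919543e-01,  9.45397435e-01,
        -1.26211573e-01],
       [ 0.00000000e+00,  0.00000000e+00,  0.00000000e+00,
         1.00000000e+00]])} 0.017
0.1 [ 0.22560456 -0.50134162  0.24777027] [[ 9.11966052e-01  4.10265570e-01 -2.86288953e-04]
 [ 4.10265578e-01 -9.11965160e-01  1.30474089e-03]
 [ 2.74204717e-04 -1.30733391e-03 -9.99999108e-01]] [-0.21637586 -0.98252268 -0.54972643]
```

View pics/top.png

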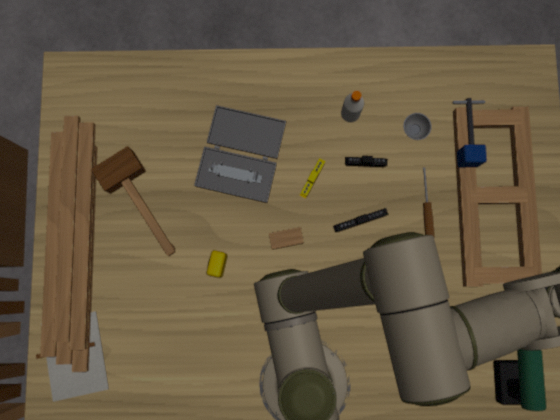

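View pics/scene.png

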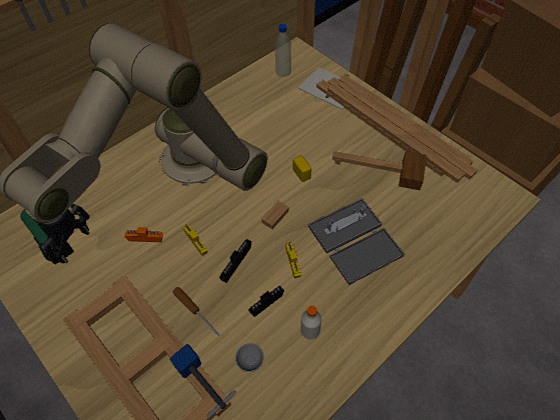

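Candidates in the top picture: black bar (366,161), about 42 px or 115 mm; black bar (360,220), about 54 px or 150 mm, the long one; yellow look-alike (313,178). The scene picture also shows an orange one (143,236) and a second yellow one (195,240). By length I choose (366,161), and check it in a close crop.

Run:
```python
from h import *
im=cv2.imread("pics/top.png")
a=cv2.resize(im[145:235,325:400],None,fx=6,fy=6,interpolation=cv2.INTER_CUBIC)
b=cv2.resize(im[140:210,185:285],None,fx=5,fy=5,interpolation=cv2.INTER_CUBIC)
c=np.zeros((600,800,3),np.uint8); a=a[:540,:330*1]; 
a=cv2.resize(im[145:235,330:392],None,fx=5,fy=5,interpolation=cv2.INTER_CUBIC)
b=cv2.resize(im[140:210,190:286],None,fx=5,fy=5,interpolation=cv2.INTER_CUBIC)
c[:450,:310]=a; c[:350,315:795]=b
cv2.imwrite("pics/crop1.png",np.clip(c*1.8,0,255).astype(np.uint8))
for n,u,v,z in [("short",366,161,.05),("sl",345,161,.03),("sr",387,161,.03),("long",360,220,.05),("case",235,175,.04)]: print(n,onz("top",u,v,z).round(4))
```

```text
short [ 0.5953 -0.1789  0.05  ]
sl [ 0.6008 -0.1235  0.03  ]
sr [ 0.5992 -0.2403  0.03  ]
long [ 0.4324 -0.1572  0.05  ]
case [0.5632 0.1816 0.04  ]
```

View pics/crop1.png

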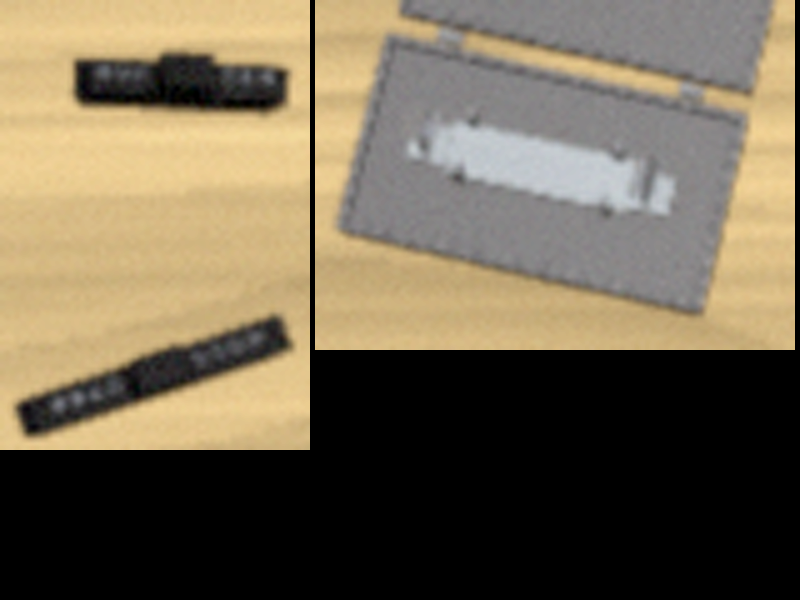

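The crop shows three bits each side on the upper bar (block at crop (188,75), original (367.5,160)), so it is the short one. The lower bar has four each side. The case seat lies between the clips at original about (272/281.. → 190+(100..360)/5).

Now I'll hover over the short bar.

>>> {"method": "jog_arm", "body": {"hand": [0.085,0.085,0.085,0.085,0.085], "travel": [[0.037,0.0323,0],[0.037,0.0323,0],[0.037,0.0323,0],[0.037,0.0323,0],[0.037,0.0323,0]], "yaw": [0.115,0.115,0.115,0.115,0.115]}}

```text
time_s: 0.72
position: [0.4116, -0.3388, 0.2481]
tool_rot: [[0.539, 0.842, -0.0], [0.842, -0.539, 0.0], [0.0, -0.001, -1.0]]
ft_force: [-0.1, -0.9, 0.7]
grip_width: 0.0852
gripper_force: 0.0
```

>>> {"method": "jog_arm", "body": {"hand": [0.085,0.085,0.085,0.085,0.085], "travel": [[0.037,0.0323,0],[0.037,0.0323,0],[0.037,0.0323,0],[0.037,0.0323,0],[0.037,0.0323,0]], "yaw": [0.115,0.115,0.115,0.115,0.115]}}

```text
time_s: 1.35
position: [0.5967, -0.1773, 0.2479]
tool_rot: [[-0.006, 1.0, -0.001], [1.0, 0.006, 0.0], [0.0, -0.001, -1.0]]
ft_force: [-0.7, -0.5, -0.2]
grip_width: 0.0851
gripper_force: 0.0
```

>>> {"method": "jog_arm", "body": {"hand": [0.085,0.085,0.085,0.085,0.085], "travel": [[0,0,-0.02],[0,0,-0.02],[0,0,-0.01],[0,0,0],[0,0,0]], "yaw": [0,0,0,0,0]}}

```text
time_s: 1.98
position: [0.5959, -0.1788, 0.1992]
tool_rot: [[-0.002, 1.0, 0.001], [1.0, 0.002, -0.001], [-0.001, 0.001, -1.0]]
ft_force: [-0.2, 0.5, 0.7]
grip_width: 0.0851
gripper_force: 0.0
```

```bash
cat >> h.py <<'E'
def wpose():
    o=env.observe();T=np.eye(4);T[:3,:3]=o["tool_rot"];T[:3,3]=o["position"]
    return T@np.array(env.calibration("wrist")["hand_eye"])
def wonz(W,u,v,z):
    c=env.calibration("wrist");a=(u-c["cx"])/c["fx"];b=(v-c["cy"])/c["fy"];th=np.hypot(a,b)
    k=np.sin(th)/th if th>1e-9 else 1
    d=W[:3,:3]@np.array([a*k,b*k,np.cos(th)]);p=W[:3,3];return p+d*(z-p[2])/d[2]
def wpx(W,P):
    c=env.calibration("wrist");q=W[:3,:3].T@(np.array(P)-W[:3,3]);r=np.hypot(q[0],q[1]);th=np.arctan2(r,q[2])
    return np.array([c["cx"]+c["fx"]*th*q[0]/r,c["cy"]+c["fy"]*th*q[1]/r])
E
python3 - <<'E'
from h import *
W=wpose();np.save("W1.npy",W);im=snap("wrist","pics/w1.png")
cv2.imwrite("pics/w1v.png",np.clip(cv2.resize(im[:,:,::-1],(800,600),interpolation=cv2.INTER_CUBIC)*1.6,0,255).astype(np.uint8))
o=env.observe();print(o["time_s"],o["position"],o["tool_rot"].round(3).tolist(),o["q"])
print(wpx(W,[.5953,-.1789,.05]))
E
```

```text
2.025 [ 0.5958827  -0.17880935  0.1992287 ] [[-0.002, 1.0, 0.001], [1.0, 0.002, -0.001], [-0.001, 0.001, -1.0]] [-2.75900126e+01  3.10834116e+01  6.68363449e+01  5.08992932e-04
  8.19905375e+01 -2.76926105e+01]
[274.54424516 195.04415799]
```

View pics/w1v.png

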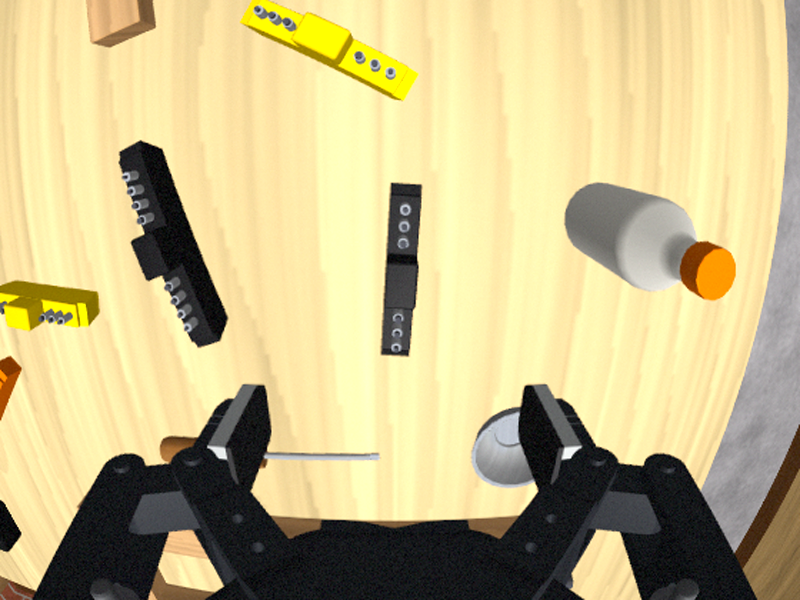

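Run:
```python
from h import *
W=np.load("W1.npy");s=0.7
for n,u,v,z in [("b1",388,262,.057),("b2",417,264,.057),("b3",415,308,.057),("b4",386,306,.057),("e+l",391,184,.03),("e+r",421.5,185,.03),("e-l",381,354,.035),("e-r",408,356,.035),("bit",405,210,.05),("bit",396,348,.05)]:
    print(n,wonz(W,u*s,v*s,z).round(4))
im=cv2.imread("pics/w1v.png")
cv2.imwrite("pics/w1c.png",cv2.resize(im[170:370,330:470],None,fx=3,fy=3,interpolation=cv2.INTER_CUBIC))
```

```text
b1 [ 0.5928 -0.1664  0.057 ]
b2 [ 0.6101 -0.1676  0.057 ]
b3 [ 0.6094 -0.1957  0.057 ]
b4 [ 0.5915 -0.1944  0.057 ]
e+l [ 0.5944 -0.1223  0.03  ]
e+r [ 0.6137 -0.1228  0.03  ]
e-l [ 0.5875 -0.238   0.035 ]
e-r [ 0.6063 -0.2395  0.035 ]
bit [ 0.6029 -0.1361  0.05  ]
bit [ 0.5978 -0.2263  0.05  ]
```

View pics/w1c.png

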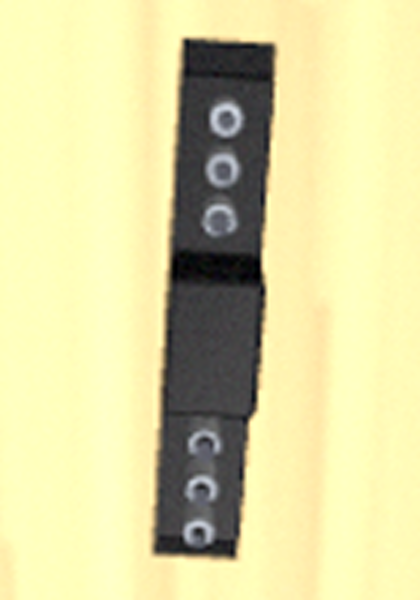

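The close crop confirms a black bar with three bits on either side, block top centre at view (401,286), about (0.600, -0.181), and yaw 3.3° clockwise from world y. I'll descend and grip.

>>> {"method": "jog_arm", "body": {"hand": [0.06,0.06,0.06,0.06,0.06], "travel": [[0.0045,-0.0025,-0.02],[0,0,-0.04],[0,0,-0.04],[0,0,-0.02],[0,0,0]], "yaw": [-0.058,0,0,0,0]}}

```text
time_s: 2.65
position: [0.5998, -0.181, 0.0776]
tool_rot: [[0.056, 0.998, -0.002], [0.998, -0.056, 0.001], [0.001, -0.002, -1.0]]
ft_force: [-0.2, 0.7, 0.9]
grip_width: 0.06
gripper_force: 0.0
```

>>> {"method": "jog_arm", "body": {"hand": [0.06,0.06,0.06,0.0,0.0], "travel": [[0,0,-0.016],[0,0,-0.017],[0,0,0],[0,0,0],[0,0,0]], "yaw": [0,0,0,0,0], "grip_force": 70}}

```text
time_s: 3.28
position: [0.6004, -0.1812, 0.0459]
tool_rot: [[0.056, 0.998, 0.001], [0.998, -0.056, -0.0], [-0.0, 0.001, -1.0]]
ft_force: [0.0, -0.6, -0.5]
grip_width: 0.0243
gripper_force: 0.0
```

>>> {"method": "jog_arm", "body": {"hand": [0.0,0.0,0.0,0.0,0.0], "travel": [[0,0,0],[0,0,0],[0,0,0],[0,0,0],[0,0,0]], "yaw": [0,0,0,0,0]}}

```text
time_s: 3.9
position: [0.6005, -0.1812, 0.046]
tool_rot: [[0.056, 0.998, 0.001], [0.998, -0.056, -0.001], [-0.0, 0.001, -1.0]]
ft_force: [-0.9, 0.7, 5.4]
grip_width: 0.0192
gripper_force: 69.0
```

>>> {"method": "jog_arm", "body": {"hand": [0.0,0.0,0.0,0.0,0.0], "travel": [[0,0,0.03],[0,0,0.045],[0,0,0.045],[0,0,0.045],[-0.005,0.03,0.039]], "yaw": [0,0,0,0,0]}}

```text
time_s: 4.53
position: [0.595, -0.152, 0.2503]
tool_rot: [[0.058, 0.998, -0.0], [0.998, -0.058, -0.0], [-0.0, -0.0, -1.0]]
ft_force: [0.2, 0.5, -1.0]
grip_width: 0.019
gripper_force: 68.4
```

>>> {"method": "jog_arm", "body": {"hand": [0.0,0.0,0.0,0.0,0.0], "travel": [[-0.007,0.046,0],[-0.007,0.046,0],[-0.007,0.046,0],[-0.007,0.046,0],[-0.007,0.046,0]], "yaw": [-0.04,-0.04,-0.04,-0.04,-0.03]}}

```text
time_s: 5.15
position: [0.5595, 0.0804, 0.2489]
tool_rot: [[0.245, 0.97, -0.001], [0.97, -0.245, 0.0], [-0.0, -0.001, -1.0]]
ft_force: [-0.1, -0.4, -0.1]
grip_width: 0.0191
gripper_force: 68.5
```

>>> {"method": "jog_arm", "body": {"hand": [0.0,0.0,0.0,0.0,0.0], "travel": [[0,0,0],[0,0,0],[0,0,0],[0,0,0],[0,0,0]], "yaw": [0,0,0,0,0]}}

```text
time_s: 5.78
position: [0.5603, 0.0785, 0.2493]
tool_rot: [[0.244, 0.97, -0.0], [0.97, -0.244, 0.0], [-0.0, -0.0, -1.0]]
ft_force: [-0.2, -0.8, -1.3]
grip_width: 0.0188
gripper_force: 68.5
```

Run:
```python
from h import *
W=wpose();np.save("W2.npy",W);im=snap("wrist","pics/w2.png")
cv2.imwrite("pics/w2v.png",np.clip(cv2.resize(im[:,:,::-1],(800,600),interpolation=cv2.INTER_CUBIC)*1.5,0,255).astype(np.uint8))
o=env.observe();print(o["time_s"],o["position"],o["tool_rot"].round(4).tolist(),o["ft_force"],o["wrist_torque"],o["grip_width"])
```

```text
5.825 [0.56022827 0.07856116 0.2492653 ] [[0.2441, 0.9698, -0.0001], [0.9698, -0.2441, -0.0], [-0.0001, -0.0001, -1.0]] [ 0.1513436   0.4939411  -0.26162407] [0.01904116 0.07122803 0.00947174] 0.018537134307869543
```

View pics/w2v.png

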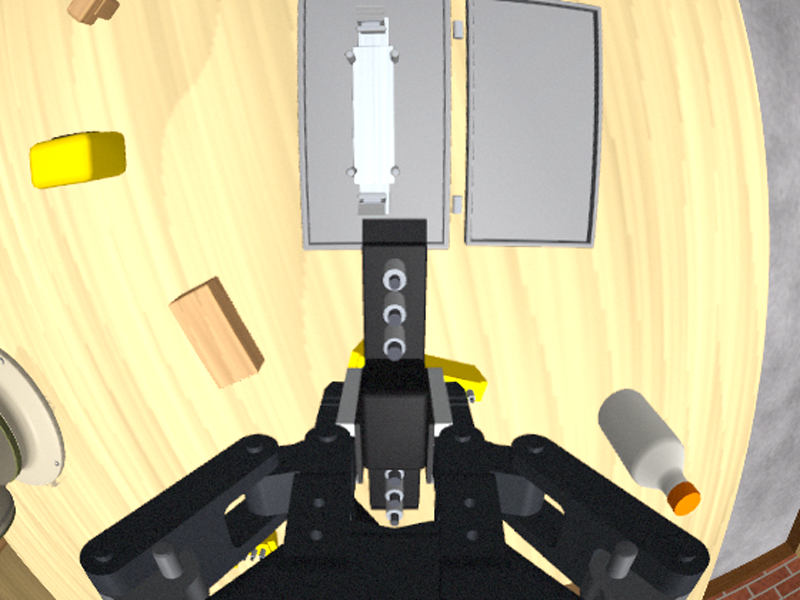

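The wrist view shows the bar gripped and level: its end at view (395,218), block (395,420). The case lies ahead: pins about (350,56), (397,56), (350,172), (396,172), clips about (372,27) and (372,203). The case is nearly parallel to the tool.

Run:
```python
from h import *
im=cv2.imread("pics/w2.png")
a=im[0:180,205:320]; cv2.imwrite("pics/w2c.png",np.clip(cv2.resize(a,None,fx=3.33,fy=3.33,interpolation=cv2.INTER_CUBIC).astype(float)*1.0,0,255).astype(np.uint8))
```

```text
(no output)
```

View pics/w2c.png

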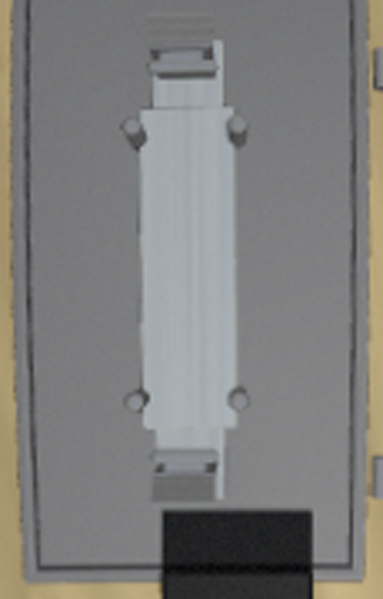

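Run:
```python
from h import *
W=np.load("W2.npy");f=lambda x,y,z:wonz(W,205+x/3.33,y/3.33,z)[:2]
P=[(131,125),(237,125),(135,403),(239,401)]
bl,br=f(24,580,.019),f(366,580,.019);print("rim w",np.linalg.norm(br-bl),"dir deg",np.degrees(np.arctan2(*(br-bl)[::-1])))
l2,r2=f(12,200,.019),f(368,200,.019)
print("left dir",np.degrees(np.arctan2(*(l2-bl)[::-1])),"right",np.degrees(np.arctan2(*(r2-br)[::-1])),"w@200",np.linalg.norm(r2-l2))
ey=((l2-bl)/np.linalg.norm(l2-bl)+(r2-br)/np.linalg.norm(r2-br));ey/=np.linalg.norm(ey)
print("ctr from rim",(bl+br)/2+.105*ey,"yaw",np.degrees(np.arctan2(ey[1],ey[0])))
for s in (.018,.025,.032):
    q=[f(*p,s+.023) for p in P]; n1,n2=f(184,72,s+.032),f(184,458,s+.032)
    print(s,"pins ctr",np.mean(q,0).round(4),"along",np.linalg.norm(q[0]-q[2]).round(4),"across",np.linalg.norm(q[1]-q[0]).round(4),np.linalg.norm(q[3]-q[2]).round(4),"yaw",np.degrees(np.arctan2(*(q[0]+q[1]-q[2]-q[3])[::-1])).round(2),"noses",np.linalg.norm(n1-n2).round(4),((n1+n2)/2).round(4))
# seat corners (4 at z~s)
    c=[f(*p,s) for p in [(141,108),(233,108),(144,428),(237,428)]];print("   seat",np.mean(c,0).round(4),np.linalg.norm(c[0]-c[2]).round(4),np.linalg.norm(c[1]-c[0]).round(4))
```

```text
rim w 0.11650294761038947 dir deg -14.28331670500869
left dir 76.00659493751311 right 76.5735293206937 w@200 0.11525511437345053
ctr from rim [0.57209331 0.18426324] yaw 76.29006212910342
0.018 pins ctr [0.5716 0.1839] along 0.087 across 0.0319 0.0319 yaw 76.29 noses 0.1178 [0.5713 0.1831]
   seat [0.5716 0.1839] 0.1071 0.0296
0.025 pins ctr [0.5718 0.1833] along 0.0852 across 0.0313 0.0312 yaw 76.29 noses 0.1153 [0.5715 0.1826]
   seat [0.5718 0.1834] 0.105 0.0291
0.032 pins ctr [0.572  0.1828] along 0.0833 across 0.0306 0.0306 yaw 76.29 noses 0.1127 [0.5718 0.1821]
   seat [0.572 0.183] 0.1029 0.0285
```

Run:
```python
from h import *
W=np.load("W2.npy");s=.7
t=np.array([.5602,.0786,.2493]);ex=np.array([.2441,.9698]);eyy=np.array([.9698,-.2441])
for n,u,v,dz in [("edge L",363,218,-.0165),("edge R",427,218,-.0165),("top L",362,244,-.011),("top R",427,244,-.011),("blk+ L",364,388,.011),("blk+ R",428,388,.011),("blk- L",366,468,.011),("blk- R",425,468,.011)]:
    p=wonz(W,u*s,v*s,t[2]+dz)[:2]-t[:2];print(n,(p@ex).round(4),(p@eyy).round(4))
W1=np.load("W1.npy")
```

```text
edge L 0.0597 -0.0089
edge R 0.0597 0.011
top L 0.0527 -0.0089
top R 0.0527 0.0107
blk+ L 0.0158 -0.0078
blk+ R 0.0158 0.0105
blk- L -0.0141 -0.0082
blk- R -0.0141 0.0106
```

>>> {"method": "jog_arm", "body": {"hand": [0.0,0.0,0.0,0.0,0.0], "travel": [[0.0035,0.035,0],[0.0035,0.035,0],[0.0035,0.0346,0],[0,0,-0.03],[0,0,-0.03]], "yaw": [0.006,0,0,0,0]}}

```text
time_s: 6.45
position: [0.5707, 0.184, 0.1886]
tool_rot: [[0.237, 0.972, 0.001], [0.972, -0.237, 0.0], [0.0, 0.001, -1.0]]
ft_force: [0.4, 0.5, -0.4]
grip_width: 0.0187
gripper_force: 68.5
```

>>> {"method": "jog_arm", "body": {"hand": [0.0,0.0,0.0,0.0,0.0], "travel": [[0,0,-0.03],[0,0,-0.03],[0,0,-0.01],[0,0,0],[0,0,0]], "yaw": [0,0,0,0,0]}}

```text
time_s: 7.08
position: [0.5713, 0.1836, 0.1206]
tool_rot: [[0.238, 0.971, 0.002], [0.971, -0.238, 0.0], [0.001, 0.002, -1.0]]
ft_force: [-0.6, 0.5, -0.9]
grip_width: 0.0189
gripper_force: 68.6
```

Run:
```python
from h import *
W=wpose();np.save("W3.npy",W);im=snap("wrist","pics/w3.png")
cv2.imwrite("pics/w3v.png",np.clip(cv2.resize(im[60:360,120:440,::-1],(640,600),interpolation=cv2.INTER_CUBIC)*1.3,0,255).astype(np.uint8))
o=env.observe();print(o["time_s"],o["position"],o["tool_rot"].round(4).tolist(),o["ft_force"],o["grip_width"])
```

```text
7.125 [0.57121494 0.18360681 0.12056469] [[0.2377, 0.9713, 0.0022], [0.9713, -0.2377, 0.0003], [0.0008, 0.0021, -1.0]] [-0.66569016  0.43738274 -0.89412448] 0.019225797900191306
```

View pics/w3v.png

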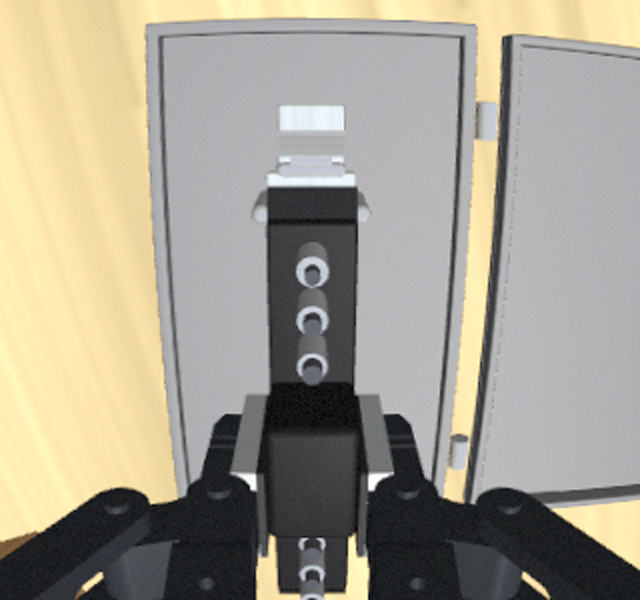

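Run:
```python
from h import *
W=np.load("W3.npy");t=np.array([.5712,.1836]);ex=np.array([.2377,.9713]);ey=np.array([.9713,-.2377])
for n,x,y,z in [("rimL",148,24,.019),("rimR",476,24,.019),("rimM",312,20,.019),("edge",312,187,.1206-.0165),("top",312,222,.1206-.011),("sidesL",146,24,.019),("nose s=18",312,175,.05),("nose s=32",312,175,.064)]:
    p=wonz(W,120+x/2,60+y/2,z)[:2]-t;print(n,(p@ex).round(4),(p@ey).round(4))
```

```text
rimL 0.1048 -0.0561
rimR 0.1048 0.0582
rimM 0.1042 0.001
edge 0.0594 0.0008
top 0.0527 0.0008
sidesL 0.1048 -0.0568
nose s=18 0.0542 0.001
nose s=32 0.0562 0.0009
```

The view shows the bar centred between the pins (gaps symmetric at x 253–268 and 356–370) and in line with the clip at (312,165). The rim check agrees within 1 mm. I'll lower by feel.

>>> {"method": "jog_arm", "body": {"hand": [0.0,0.0,0.0,0.0,0.0], "travel": [[0,0,-0.01],[0,0,-0.006],[0,0,-0.003],[0,0,-0.002],[0,0,-0.001]], "yaw": [0,0,0,0,0]}}

```text
time_s: 7.75
position: [0.5707, 0.1836, 0.0973]
tool_rot: [[0.238, 0.971, 0.0], [0.971, -0.238, 0.0], [0.0, 0.0, -1.0]]
ft_force: [-0.2, -0.1, -0.1]
grip_width: 0.0189
gripper_force: 68.6
```

>>> {"method": "jog_arm", "body": {"hand": [0.0,0.0,0.0,0.0,0.0], "travel": [[0,0,-0.001],[0,0,-0.001],[0,0,-0.001],[0,0,-0.001],[0,0,0]], "yaw": [0,0,0,0,0]}}

```text
time_s: 8.38
position: [0.5709, 0.1837, 0.0935]
tool_rot: [[0.238, 0.971, 0.001], [0.971, -0.238, 0.0], [0.0, 0.001, -1.0]]
ft_force: [0.9, 2.8, 1.2]
grip_width: 0.0186
gripper_force: 68.8
```

>>> {"method": "jog_arm", "body": {"hand": [0.0,0.0,0.0,0.0,0.0], "travel": [[0,0,-0.001],[0,0,-0.001],[0,0,-0.001],[0,0,-0.001],[0,0,0]], "yaw": [0,0,0,0,0]}}

```text
time_s: 9.0
position: [0.5708, 0.1834, 0.0896]
tool_rot: [[0.238, 0.971, 0.001], [0.971, -0.238, -0.0], [-0.0, 0.001, -1.0]]
ft_force: [0.2, 0.9, 4.4]
grip_width: 0.0191
gripper_force: 69.2
```

>>> {"method": "jog_arm", "body": {"hand": [0.0,0.0,0.0,0.0,0.0], "travel": [[0,0,-0.001],[0,0,-0.001],[0,0,-0.001],[0,0,-0.001],[0,0,0]], "yaw": [0,0,0,0,0]}}

```text
time_s: 9.62
position: [0.571, 0.1834, 0.0858]
tool_rot: [[0.238, 0.971, 0.001], [0.971, -0.238, -0.0], [0.0, 0.001, -1.0]]
ft_force: [1.2, 0.7, 7.4]
grip_width: 0.0186
gripper_force: 69.5
```

>>> {"method": "jog_arm", "body": {"hand": [0.0,0.0,0.0,0.0,0.0], "travel": [[0,0,-0.001],[0,0,-0.001],[0,0,-0.001],[0,0,0],[0,0,0]], "yaw": [0,0,0,0,0]}}

```text
time_s: 10.25
position: [0.5711, 0.1834, 0.083]
tool_rot: [[0.238, 0.971, 0.002], [0.971, -0.238, -0.0], [0.0, 0.002, -1.0]]
ft_force: [1.5, 0.8, 7.0]
grip_width: 0.0189
gripper_force: 69.7
```

>>> {"method": "jog_arm", "body": {"hand": [0.0,0.0,0.0,0.0,0.0], "travel": [[0,0,-0.001],[0,0,0],[0,0,-0.001],[0,0,0],[0,0,0]], "yaw": [0,0,0,0,0]}}

```text
time_s: 10.88
position: [0.5712, 0.1834, 0.0811]
tool_rot: [[0.238, 0.971, 0.002], [0.971, -0.238, -0.0], [0.0, 0.002, -1.0]]
ft_force: [0.4, 0.9, 8.2]
grip_width: 0.0188
gripper_force: 69.8
```

>>> {"method": "jog_arm", "body": {"hand": [0.0,0.0,0.0,0.0,0.0], "travel": [[0,0,-0.001],[0,0,0],[0,0,0],[0,0,0],[0,0,0]], "yaw": [0,0,0,0,0]}}

```text
time_s: 11.5
position: [0.5713, 0.1835, 0.0802]
tool_rot: [[0.238, 0.971, 0.002], [0.971, -0.238, 0.0], [0.001, 0.002, -1.0]]
ft_force: [0.6, 0.4, 8.5]
grip_width: 0.019
gripper_force: 69.8
```

>>> {"method": "jog_arm", "body": {"hand": [0.0,0.0,0.0,0.0,0.0], "travel": [[0,0,-0.001],[0,0,0],[0,0,0],[0,0,0],[0,0,0]], "yaw": [0,0,0,0,0]}}

```text
time_s: 12.12
position: [0.5713, 0.1834, 0.0792]
tool_rot: [[0.238, 0.971, 0.002], [0.971, -0.238, -0.0], [0.001, 0.002, -1.0]]
ft_force: [1.3, 0.2, 8.8]
grip_width: 0.0189
gripper_force: 69.9
```

>>> {"method": "jog_arm", "body": {"hand": [0.0,0.0,0.0,0.0,0.0], "travel": [[0,0,-0.001],[0,0,0],[0,0,0],[0,0,0],[0,0,0]], "yaw": [0,0,0,0,0]}}

```text
time_s: 12.75
position: [0.5714, 0.1834, 0.0783]
tool_rot: [[0.238, 0.971, 0.002], [0.971, -0.238, 0.0], [0.001, 0.002, -1.0]]
ft_force: [1.6, 1.2, 9.8]
grip_width: 0.0188
gripper_force: 69.9
```

>>> {"method": "jog_arm", "body": {"hand": [0.0,0.0,0.0,0.0,0.0], "travel": [[0,0,-0.001],[0,0,0],[0,0,0],[0,0,0],[0,0,0]], "yaw": [0,0,0,0,0]}}

```text
time_s: 13.38
position: [0.5698, 0.1835, 0.0751]
tool_rot: [[0.238, 0.971, -0.003], [0.971, -0.238, -0.0], [-0.001, -0.003, -1.0]]
ft_force: [0.7, 1.5, -11.3]
grip_width: 0.0188
gripper_force: 68.6
```

>>> {"method": "jog_arm", "body": {"hand": [0.0,0.0,0.0,0.0,0.0], "travel": [[0,0,-0.001],[0,0,0],[0,0,0],[0,0,0],[0,0,0]], "yaw": [0,0,0,0,0]}}

```text
time_s: 14.0
position: [0.5702, 0.1836, 0.0749]
tool_rot: [[0.238, 0.971, -0.002], [0.971, -0.238, -0.0], [-0.0, -0.001, -1.0]]
ft_force: [-3.0, 2.2, -11.2]
grip_width: 0.0187
gripper_force: 68.6
```

The force flipped from +9.8 to −11 N, so it has snapped. I'll follow down until it stands hard on the seat.

>>> {"method": "jog_arm", "body": {"hand": [0.0,0.0,0.0,0.0,0.0], "travel": [[0,0,-0.001],[0,0,0],[0,0,0],[0,0,0],[0,0,0]], "yaw": [0,0,0,0,0]}}

```text
time_s: 14.62
position: [0.5709, 0.1836, 0.0747]
tool_rot: [[0.238, 0.971, 0.001], [0.971, -0.238, 0.0], [0.0, 0.001, -1.0]]
ft_force: [-2.4, 2.0, -2.6]
grip_width: 0.0193
gripper_force: 69.6
```

>>> {"method": "jog_arm", "body": {"hand": [0.0,0.0,0.0,0.0,0.0], "travel": [[0,0,-0.001],[0,0,0],[0,0,0],[0,0,0],[0,0,0]], "yaw": [0,0,0,0,0]}}

```text
time_s: 15.25
position: [0.5709, 0.1837, 0.0747]
tool_rot: [[0.238, 0.971, 0.002], [0.971, -0.238, 0.0], [0.001, 0.002, -1.0]]
ft_force: [-5.5, 2.7, 6.6]
grip_width: 0.019
gripper_force: 70.9
```

The TCP holds at 0.0747 while the force climbs 9 N per mm, so the bar stands on the seat (underside about 28.7 mm). I'll release and rise.

>>> {"method": "jog_arm", "body": {"hand": [0.05,0.05,0.05,0.05,0.05], "travel": [[0,0,0],[0,0,0],[0,0,0],[0,0,0],[0,0,0]], "yaw": [0,0,0,0,0]}}

```text
time_s: 15.88
position: [0.5707, 0.1835, 0.0733]
tool_rot: [[0.238, 0.971, 0.0], [0.971, -0.238, -0.0], [-0.0, 0.0, -1.0]]
ft_force: [0.3, 0.3, 0.3]
grip_width: 0.0503
gripper_force: 0.0
```

>>> {"method": "jog_arm", "body": {"hand": [0.05,0.05,0.05,0.05,0.05], "travel": [[0,0,0.01],[0,0,0.03],[0,0,0.04],[0,0,0.04],[0,0,0.03]], "yaw": [0,0,0,0,0]}}

```text
time_s: 16.5
position: [0.5708, 0.1836, 0.226]
tool_rot: [[0.238, 0.971, 0.002], [0.971, -0.238, 0.0], [0.001, 0.002, -1.0]]
ft_force: [1.2, 0.4, -0.9]
grip_width: 0.0502
gripper_force: 0.0
```

>>> {"method": "jog_arm", "body": {"hand": [0.05,0.05,0.05,0.05,0.05], "travel": [[-0.01,-0.03,0],[-0.01,-0.03,0],[-0.01,-0.03,0],[0,0,0],[0,0,0]], "yaw": [0,0,0,0,0]}}

```text
time_s: 17.12
position: [0.5409, 0.094, 0.2238]
tool_rot: [[0.238, 0.971, 0.001], [0.971, -0.238, 0.0], [0.0, 0.001, -1.0]]
ft_force: [0.6, 0.2, -0.7]
grip_width: 0.0499
gripper_force: 0.0
```

Run:
```python
from h import *
W=wpose();np.save("W4.npy",W);im=snap("wrist","pics/w4.png")
cv2.imwrite("pics/w4v.png",np.clip(cv2.resize(im[0:240,160:400,::-1],(600,600),interpolation=cv2.INTER_CUBIC)*1.3,0,255).astype(np.uint8))
o=env.observe();print(o["time_s"],o["position"],o["ft_force"],o["grip_width"])
```

```text
17.175 [0.54088133 0.09419441 0.22364465] [ 0.3123077  -0.24184922 -0.00776536] 0.050226286901570036
```

View pics/w4v.png

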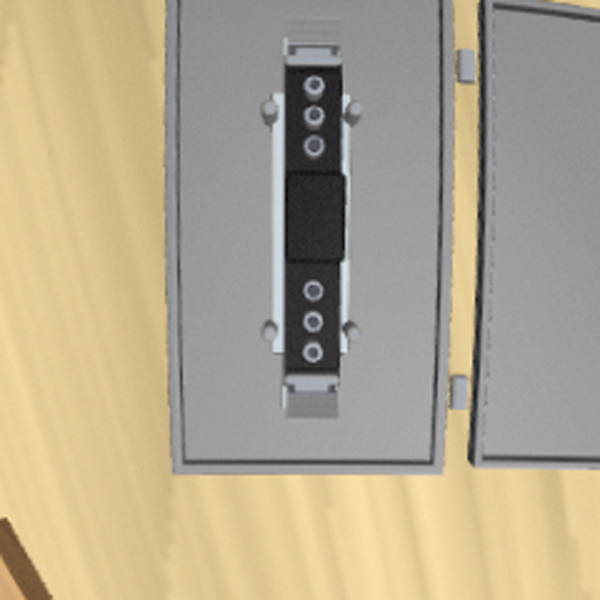

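The picture shows the bar centred between the pins, block at (315,217), with both clips, at (313,55) and (313,385), over its ends. It looks level, so I'll hand in.

```bash
python3 -c "
from rig import env
print(env.close_job())"
```

```text
the job is handed in; nothing more can be done
None
```

The short bar is back in the case and the job is handed in at about 17 s: it snapped into both clips, stands on its seat at about 29 mm and was let go; the highest wrist force I read while pressing was about 11 N. The handing-in returned no verdict.

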